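Turn the saucepan's handle in from the worktop edge

ROBOT

A 7-joint arm with a two-finger parallel gripper is mounted at the origin on a cart in front of the work surface, level with it; the furniture and walls round the work are solid. World frame = base frame: x ahead of the robot, y to its left, z up, the work surface at z = 0. Lengths are in m, angles in rad, forces in N, time in s.
With the tool pointing down it reaches from about 0.4 to 0.85 m from the base axis. Payload 10.4 kg.
Tool frame: the origin (TCP) lies midway between the tips of the shut fingers; the grasp point (between the pads) lies 19 mm behind it; z points along the fingers, y is the line along which they close (so a half turn about z gives the same grasp; the last joint's range is limited). The gripper opens to 87 mm and grips with 3 to 60 N. Pads are 19 mm wide; open, the fingers measure 117 mm over their backs; the gripper's body (75 mm by 190 mm) begins 51 mm behind the grasp point.
Start: joints at [-1.341, 0.332, -0.065, 1.46, 0.022, 1.35, -0.088], TCP at [0.156, 0.605, 0.223] pointing down, gripper open.
Joint ranges: [-2.6, 2.6], [-0.5, 2.12], [-1.47, 1.34], [0.16, 2.42], [-1.27, 4.41], [0.06, 2.06], [-2.6, 2.6]. Speed limits (rad/s): [2.22, 2.22, 2.79, 2.79, 3.14, 3.14, 3.14].

INTERFACE

Orientations are given as a unit quaternion [x, y, z, w].
In Python, from bench import r gives the robot as it stands.
- The arm moves only by the tool apply_moves, never from a script. Its argument "steps" is a list of rows, each a list of 7 numbers: the turn, a rotation vector about the tool's x, y, z in rad, then the shift along the tool's x, y, z in mm, then the opening, from -1 (shut) to 1 (fully open). In form: [[ax, ay, az, x, y, z, claw], ...]. A call has 1 to 20 rows; each row is the pose to reach, as a shift and turn from the pose commanded when the call began, along the tool's axes at that moment; what a row does not reach only later rows make up. A row lasts 1/12 s, in which the tool goes at most 41.7 mm and 7.16 degrees, less where a joint would pass 70% of its speed; a pose out of reach is approached as far as the arm can. A call with a gripper value outside its range is refused whole. The fingers move at their own pace and stop on an object; "force" is the grip in N (left out, the last holds). Time passes only in rows, so rows that repeat a pose let the fingers close. It gives the time, the measured TCP pose, the force, the opening and the grip force at its end, in the units of the state.
- r.read_state(): the state, without advancing time (a new reading comes with each control period).
- r.camera(name): name is "side" or "top"; returns a dict with "pixels" (420x560x3 uint8, red, green, blue), "z_map" (420x560 float32, m along the optical axis (not along the pixel's ray), 0 where there is no reading), "fovy" (degrees; the focal length in pixels is half the picture's height over the tangent of half this angle, whatever the lens; pixels are square), "cx", "cy" (the principal point, pixels), "position" and "orientation" of the camera in the world. Camera axes: x right, y down, z forward; pixel columns grow to the right and rows downward; lengths in m; the calibration is good to about 2 mm. A picture is of the moment at which its call begins.
- r.close_job(): hands the job in; it is judged then, once.
The state is a dict: "time": time; "joint_positions": joint angles; "joint_vel": joint speeds; "joint_torque": joint torques, N m; "ee_pos": TCP position; "eef_rot": TCP orientation; "ft_force": force on the tool from outside, world axes, zero at the start; "torque": the same for the moment, N m; "width": finger opening in m; "grip_force": force on a finger pad.
Only numpy, scipy, OpenCV 4.12 (cv2) and the standard library are available. Lean on these libraries where they do the work, as an engineer would, in place of code of your own. Each camera call takes 0.05 s, during which the arm holds its last target. There are 200 camera calls.

TASK

The steel saucepan on the two-ring hob has been left with its black handle sticking out over the front edge of the worktop, where someone could catch it. Swing the handle round to the side, away from the white milk pan on the other ring, until it lies parallel to the front edge of the hob, then let go. Keep the saucepan standing flat on the same spot on its ring, and leave the milk pan where it is.

Things in the scene. Friction and masses are not known exactly. Their poses are not given: they have to be found in the camera images.
- saucepan: Open steel saucepan, 144 mm across (150 at the rim), 78 mm high, about 0.65 kg, loose on the left ring. One straight level black handle along its own -x axis, 20 mm wide, 18 mm thick, from 92 to 240 mm from the pan's centre, its middle 60 mm above the underside; best gripped from above 105 to 130 mm from the centre. Origin: centre of the underside; z up.
- handle_grip (a point): Good place to grip the saucepan's black handle: on the handle's centre line at mid height, 115 mm from the pan's axis, 60 mm above the pan's underside.
- hob: Two-ring hob fixed on the worktop, black glass top 290 mm deep (x) by 600 mm wide (y), 45 mm above the worktop. Origin: centre of its underside. Its -x axis points out of its front edge towards the robot; its y axis runs parallel to that edge, to the robot's left. Ring centres at x = +20, y = +165 and -165 mm in this frame.
- milk_pan: Small white milk pan on the right ring, 112 mm across, 66 mm high, about 0.5 kg, loose; its pale wooden handle points back and to the right, along its own -x axis, and ends 181 mm from the pan's centre, 50 mm above its underside. Origin: centre of the underside; z up.

How it is judged:
At the end, for the whole second after the job is handed in: Handle within 20 degrees of parallel to the hob's front edge, pointing away from the milk pan (grip point over 380 mm from the milk pan's centre); saucepan level, at rest, within 25 mm of where it stood; milk pan within 20 mm of where it stood (angle between the x axis of saucepan and the y axis of hob, either way round below 0.35 rad and horizontal distance between handle_grip and milk_pan above 0.38 m and distance of saucepan from where it was at the start of the episode below 0.025 m and angle between saucepan's own z axis and vertical below 0.05 rad and linear speed of saucepan below 0.02 m/s and distance of milk_pan from where it was at the start of the episode below 0.02 m); the robot touches nothing.
It fails at once if the saucepan is lifted more than 20 mm off the hob (z of saucepan in the frame of hob above 0.065 m).
It fails at once if the saucepan is tipped by more than 12 degrees (angle between saucepan's own z axis and vertical above 0.21 rad).
It fails at once if the milk pan is pushed more than 20 mm (distance of milk_pan from where it was at the start of the episode above 0.02 m).
It also fails if it takes over 48 s, if anything falls off the work surface, if the arm or the gripper's body presses on something with over 40 N, if the wrist force passes 120 N, or if a joint passes its speed limit or range.

## Working session

There is one attempt and no reset: what is moved stays moved. The work goes in short steps, Python scripts to look and compute and a tool call to move; the robot and the scene stay as the last step left them, time stands still between calls to the robot, and variables do not carry over. Pictures are saved under pics/ and viewed, at most 10 in all, crops included, and the job is handed in when it is done.

Besides the shell and the picture viewer there is one more tool, called after ">>>" in YAML: its name, and indented under it one key for each argument. apply_moves: Moves the arm, as the interface text tells. Its arguments: {"type":"object","properties":{"steps":{"type":"array","items":{"type":"array","items":{"type":"number"}}},"force":{"type":"number"}},"required":["steps"]}

```bash
mkdir -p pics
cat > h.py <<'E'
import numpy as np, cv2
from bench import r
from scipy.spatial.transform import Rotation as R
def cloud(c):
    z=c["z_map"];h,w=z.shape;f=h/2/np.tan(np.radians(c["fovy"])/2)
    u,v=np.meshgrid(np.arange(w),np.arange(h))
    p=np.stack([(u-c["cx"])/f*z,(v-c["cy"])/f*z,z],-1)
    P=p@R.from_quat(c["orientation"]).as_matrix().T+np.array(c["position"])
    P[z==0]=np.nan
    return P
E
python3 - <<'E'
from h import *
s=r.read_state();print({k:np.round(v,3) for k,v in s.items()})
ims=[]
for n in("top","side"):
    c=r.camera(n);np.savez(n+".npz",**c);ims.append(c["pixels"]);print(n,np.round(c["position"],3),c["orientation"],c["fovy"],c["cx"],c["cy"])
    cv2.imwrite(f"pics/{n}0.png",c["pixels"][...,::-1])
E
```

```text
{'time': np.float64(0.0), 'joint_positions': array([-1.341,  0.333, -0.065,  1.461,  0.022,  1.35 , -0.088]), 'joint_vel': array([-0.002, -0.   ,  0.001, -0.001,  0.001,  0.   , -0.   ]), 'joint_torque': array([-1.0000e-03, -6.2325e+01,  2.4000e-02, -3.8991e+01, -6.2000e-02,
        4.0000e-02,  0.0000e+00]), 'ee_pos': array([0.156, 0.605, 0.222]), 'eef_rot': array([ 0.126,  0.992, -0.001, -0.   ]), 'ft_force': array([ 0.95 , -0.349,  0.258]), 'torque': array([-0.031, -0.018,  0.02 ]), 'grip_force': np.float64(0.0), 'width': np.float64(0.087)}
top [0.357 0.107 0.967] [ 0.71290908 -0.69971276  0.02959108 -0.03587575] 49.97121056999029 271.31049222966305 208.79841581621278
side [ 0.429 -0.773  0.673] [ 0.87490478 -0.01010644 -0.00849832 -0.48411493] 43.72071655689679 274.4948195823284 211.6826561958904
```

View pics/top0.png

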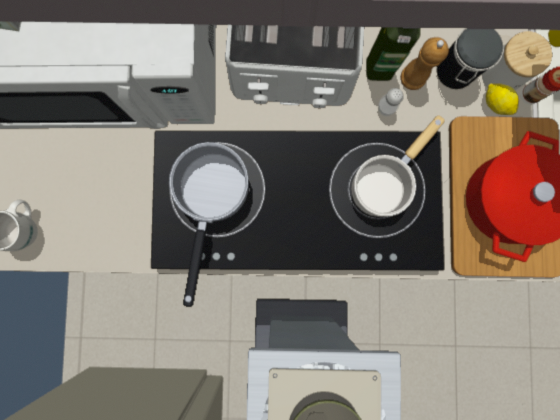

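View pics/side0.png

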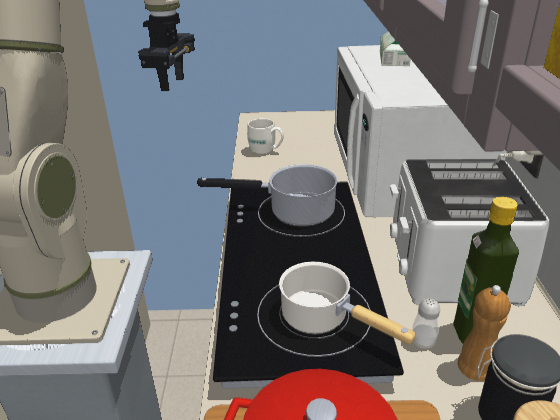

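Top view: the saucepan rim is around (209,182) with its handle running from (204,222) to (188,300). The milk pan is at (383,188), and the hob spans (152..443, 130..270). The microwave sits behind on the left and the mug at far left (10,230).

Run:
```python
from h import *
L=lambda n:dict(np.load(n+".npz"))
c=L("top");P=cloud(c);px=c["pixels"].astype(int);Z=P[...,2]
m=(px.max(-1)<60)
hob=m&(abs(Z-0.045)<0.008)
n,lab,st,_=cv2.connectedComponentsWithStats(hob.astype(np.uint8));k=1+st[1:,4].argmax()
Q=P[lab==k][:,:2].astype(np.float32);(cx,cy),sz,a=cv2.minAreaRect(Q);print("hob",cx,cy,sz,a,np.nanmedian(Z[lab==k]))
hd=m&(Z>0.09)&(Z<0.14);hd[:,260:]=0;hd[:205]=0;hd[310:]=0
Hd=P[hd];print("handle",len(Hd),np.median(Hd[:,2]))
l=cv2.fitLine(Hd[:,:2].astype(np.float32),cv2.DIST_HUBER,0,.01,.01).ravel();print(l,np.degrees(np.arctan2(l[1],l[0])))
t=(Hd[:,:2]-l[2:])@l[:2];print("ends",l[2:]+t.min()*l[:2],l[2:]+t.max()*l[:2])
for nm,h,(u0,u1,v0,v1) in(("sauce",.123,(160,255,135,235)),("milk",.111,(340,425,145,225))):
  pts=[]
  for n in("top","side"):
    C=cloud(L(n));X=C.reshape(-1,3)
    b=C[v0:v1,u0:u1].reshape(-1,3) if n=="top" else X
    ce=np.array([.48,.26]) if nm=="sauce" else np.array([.47,-.06])
    s=b[(abs(b[:,2]-h)<.005)&(np.hypot(*(b[:,:2]-ce).T)<.095)]
    if len(s)<20: print(n,len(s));continue
    (x,y),rr=cv2.minEnclosingCircle(s[:,:2].astype(np.float32));A=np.c_[2*s[:,:2],np.ones(len(s))];q=np.linalg.lstsq(A,(s[:,:2]**2).sum(1),rcond=None)[0]
    print(nm,n,len(s),(x,y,rr),q[:2],np.sqrt(q[2]+q[:2]@q[:2]))
# obstacles on left
b=P[(Z>.06)&(P[...,1]>.3)&(P[...,0]>.3)&(px.max(-1)>0)]
for y in np.arange(.3,.75,.05):
  s=b[(b[:,1]>y)&(b[:,1]<y+.05)];print(round(y,2),s[:,0].min().round(3) if len(s) else None,s[:,2].max().round(3) if len(s) else None)
```

```text
hob 0.46357691287994385 0.06385670602321625 (0.2853892743587494, 0.5951749086380005) 0.8863103985786438 0.04483607520531352
handle 714 0.11302917731205075
[ 0.9898821  -0.1418921   0.3306396   0.25686306] -8.15735
ends [0.25285183 0.26801335] [0.412663   0.24510562]
sauce top 608 (0.4879850447177887, 0.2351704239845276, 0.07476077228784561) [0.48751456 0.2353812 ] 0.0713416579697882
sauce side 306 (0.48558756709098816, 0.23871612548828125, 0.07700306177139282) [0.48702317 0.2345989 ] 0.07151317254831585
milk top 394 (0.48740968108177185, -0.10103502124547958, 0.05873045697808266) [ 0.48719813 -0.10083093] 0.05551520123910125
milk side 469 (0.4865449368953705, -0.1004137471318245, 0.058959368616342545) [ 0.48671321 -0.10194425] 0.055515339651338855
0.3 0.455 0.548
0.35 0.598 0.547
0.4 0.599 0.516
0.45 0.613 0.285
0.5 0.612 0.314
0.55 0.611 0.284
0.6 0.349 0.188
0.65 0.348 0.108
0.7 None None
```

```bash
cat >> h.py <<'E'
def to(p,head,s=None):
    "tool-frame move to world TCP p with closing axis heading head (deg), tool down"
    s=s or r.read_state(); T=R.from_quat(s["eef_rot"])
    h=np.radians(head); y=np.array([np.cos(h),np.sin(h),0]); z=np.array([0,0,-1.]); x=np.cross(y,z)
    rv=(T.inv()*R.from_matrix(np.c_[x,y,z])).as_rotvec()
    return np.round(np.r_[rv,T.inv().apply(np.array(p)-s["ee_pos"])*1000],3).tolist()
E
python3 - <<'E'
from h import *
print(to((.372,.251,.222),82)); print(to((.372,.251,.086),82))
P=cloud(dict(np.load("top.npz"))); q=P[(P[...,2]>.25)&(P[...,0]>.4)&(P[...,1]<.5)]; print(q[:,0].min(),q[q[:,0].argmin()])
E
```

```text
[-0.001, -0.0, -0.113, -297.391, -288.598, 0.224]
[-0.001, -0.0, -0.113, -297.384, -288.427, 136.224]
0.597276187268632 [ 0.59727619 -0.15224972  0.54701448]
```

>>> apply_moves:
  steps:
    - [0, 0, -0.01, -25, -24, 0, 1]
    - [0, 0, -0.02, -50, -48, 0, 1]
    - [0, 0, -0.03, -75, -72, 0, 1]
    - [0, 0, -0.04, -100, -96, 0, 1]
    - [0, 0, -0.05, -125, -120, 0, 1]
    - [0, 0, -0.06, -150, -144, 0, 1]
    - [0, 0, -0.07, -175, -168, 0, 1]
    - [0, 0, -0.08, -200, -192, 0, 1]
    - [0, 0, -0.09, -225, -216, 0, 1]
    - [0, 0, -0.1, -250, -240, 0, 1]
    - [0, 0, -0.113, -275, -264, 0, 1]
    - [0, 0, -0.113, -290, -282, 0, 1]
    - [0, 0, -0.113, -297, -288.5, 0, 1]
    - [0, 0, -0.113, -297, -288.5, 0, 1]
    - [0, 0, -0.113, -297, -288.5, 0, 1]

```text
time: 1.35
ee_pos: [0.3713, 0.2523, 0.2225]
eef_rot: [0.07, 0.998, 0.0, -0.0]
ft_force: [-0.5, 0.4, 0.3]
width: 0.0868
grip_force: 0.0
```

Run:
```python
from h import *
s=r.read_state();print(s["time"],s["ee_pos"],s["joint_positions"],s["ft_force"])
print(to((.372,.251,.086),82))
c=r.camera("side");cv2.imwrite("pics/s1.png",c["pixels"][...,::-1])
```

```text
1.35 [0.37127966 0.25225967 0.22246636] [-0.92558096 -0.07038392  0.21820318  1.91014313  0.01527105  1.30017128
  0.71900161] [-0.47309527  0.3687653   0.31160314]
[0.0, -0.0, -0.0, -0.938, -1.196, 136.466]
```

View pics/s1.png

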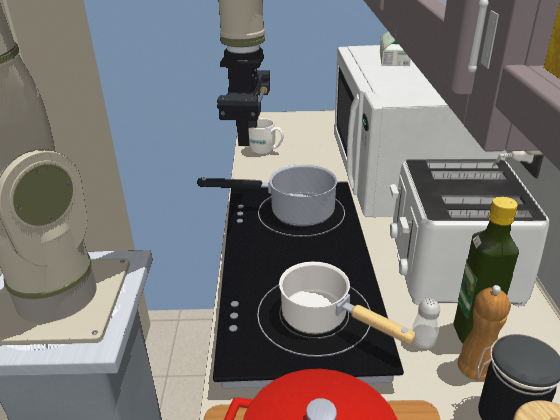

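The gripper (240,100) hangs above the handle's inner end (250,183), closing across the handle. Now descend.

>>> apply_moves:
  steps:
    - [0, 0, 0, 0, -1, 20, 1]
    - [0, 0, 0, 0, -1, 40, 1]
    - [0, 0, 0, 0, -1, 60, 1]
    - [0, 0, 0, 0, -1, 80, 1]
    - [0, 0, 0, 0, -1, 95, 1]
    - [0, 0, 0, 0, -1, 110, 1]
    - [0, 0, 0, 0, -1, 120, 1]
    - [0, 0, 0, 0, -1, 130, 1]
    - [0, 0, 0, 0, -1, 136, 1]
    - [0, 0, 0, 0, -1, 136, 1]
    - [0, 0, 0, 0, -1, 136, 1]

```text
time: 2.32
ee_pos: [0.3716, 0.2509, 0.0867]
eef_rot: [0.07, 0.998, 0.0, 0.0]
ft_force: [-0.8, -0.3, -0.2]
width: 0.0868
grip_force: 0.0
```

>>> apply_moves:
  steps:
    - [0, 0, 0, 0, 0, 0, 0]
    - [0, 0, 0, 0, 0, 0, -0.3]
    - [0, 0, 0, 0, 0, 0, -0.5]
    - [0, 0, 0, 0, 0, 0, -0.6]
    - [0, 0, 0, 0, 0, 0, -0.8]
    - [0, 0, 0, 0, 0, 0, -1]
    - [0, 0, 0, 0, 0, 0, -1]
    - [0, 0, 0, 0, 0, 0, -1]
    - [0, 0, 0, 0, 0, 0, -1]
    - [0, 0, 0, 0, 0, 0, -1]
    - [0, 0, 0, 0, 0, 0, -1]
    - [0, 0, 0, 0, 0, 0, -1]
  force: 15

```text
time: 3.32
ee_pos: [0.3716, 0.2507, 0.0866]
eef_rot: [0.07, 0.998, 0.0, 0.0]
ft_force: [-0.0, 1.1, -1.1]
width: 0.0199
grip_force: 15.0
```

Run:
```python
from h import *
s=r.read_state();print(s["time"],s["ee_pos"],s["ft_force"],s["width"],s["grip_force"])
C=np.array([.4875,.2352]);d=s["ee_pos"][:2]-C;rr=np.hypot(*d);a=np.degrees(np.arctan2(d[1],d[0]));print(rr,a)
for k in range(1,15):
    t=-k*3;b=np.radians(a+t);print(to((*(C+rr*np.array([np.cos(b),np.sin(b)])),s["ee_pos"][2]),82+t,s))
```

```text
3.3167 [0.37155613 0.25071018 0.08655446] [-0.02303633  1.09013068 -1.13608487] 0.019914424997894174 15.002195024862885
0.11697669336153621 172.380595301418
[0.0, 0.0, 0.052, -0.12, 6.123, 0.002]
[0.0, -0.0, 0.105, -0.56, 12.231, 0.003]
[0.0, -0.0, 0.157, -1.319, 18.308, 0.005]
[0.0, -0.0, 0.209, -2.395, 24.337, 0.006]
[0.0, -0.0, 0.262, -3.785, 30.302, 0.008]
[0.0, -0.0, 0.314, -5.485, 36.185, 0.009]
[0.0, -0.0, 0.367, -7.491, 41.971, 0.011]
[0.0, -0.0, 0.419, -9.797, 47.645, 0.012]
[0.0, -0.0, 0.471, -12.397, 53.19, 0.014]
[0.0, -0.0, 0.524, -15.283, 58.591, 0.015]
[0.0, -0.0, 0.576, -18.449, 63.834, 0.017]
[0.0, -0.0, 0.628, -21.884, 68.904, 0.018]
[0.0, -0.0, 0.681, -25.58, 73.787, 0.019]
[0.0, -0.0, 0.733, -29.526, 78.47, 0.02]
```

>>> apply_moves:
  steps:
    - [0, 0, 0.026, 0, 3, 0, -1]
    - [0, 0, 0.052, -0.1, 6.1, 0, -1]
    - [0, 0, 0.105, -0.6, 12.2, 0, -1]
    - [0, 0, 0.157, -1.3, 18.3, 0, -1]
    - [0, 0, 0.209, -2.4, 24.3, 0, -1]
    - [0, 0, 0.262, -3.8, 30.3, 0, -1]
    - [0, 0, 0.314, -5.5, 36.2, 0, -1]
    - [0, 0, 0.367, -7.5, 42, 0, -1]
    - [0, 0, 0.419, -9.8, 47.6, 0, -1]
    - [0, 0, 0.471, -12.4, 53.2, 0, -1]
    - [0, 0, 0.524, -15.3, 58.6, 0, -1]
    - [0, 0, 0.576, -18.4, 63.8, 0, -1]
    - [0, 0, 0.628, -21.9, 68.9, 0, -1]
    - [0, 0, 0.681, -25.6, 73.8, 0, -1]
    - [0, 0, 0.733, -29.5, 78.5, 0, -1]
    - [0, 0, 0.733, -29.5, 78.5, 0, -1]
    - [0, 0, 0.733, -29.5, 78.5, 0, -1]

```text
time: 4.73
ee_pos: [0.4114, 0.3246, 0.0866]
eef_rot: [0.422, 0.907, 0.0, -0.0]
ft_force: [-2.1, 0.7, 2.7]
width: 0.0197
grip_force: 15.0
```

Run:
```python
from h import *
s=r.read_state();print(s["time"],s["ee_pos"],s["ft_force"],s["torque"],s["width"],s["joint_positions"])
C=np.array([.4875,.2352]);d=s["ee_pos"][:2]-C;rr=np.hypot(*d);a=np.degrees(np.arctan2(d[1],d[0]));print(rr,a)
y=R.from_quat(s["eef_rot"]).apply([0,1,0]);h=np.degrees(np.arctan2(y[1],y[0]));print(h)
for k in range(1,15):
    t=-k*(h-.5)/14;b=np.radians(a)+np.radians(t);print(to((*(C+.117*np.array([np.cos(b),np.sin(b)])),.0866),h+t,s))
c=r.camera("side");cv2.imwrite("pics/s2.png",c["pixels"][...,::-1])
```

```text
4.7333 [0.41135899 0.32458802 0.08656089] [-2.09273341  0.67509002  2.74415582] [ 0.29878768  0.65312643 -0.24782893] 0.019747807597176276 [-0.99239443  0.2346348   0.267036    1.89866858 -0.07286213  1.0176776
  0.00527607]
0.11742091779574296 130.42446677022141
40.06605454554245
[-0.0, -0.001, 0.049, -0.527, 5.772, -0.041]
[-0.0, -0.001, 0.099, -0.918, 11.529, -0.042]
[-0.0, -0.001, 0.148, -1.592, 17.26, -0.043]
[-0.0, -0.001, 0.197, -2.547, 22.951, -0.045]
[-0.0, -0.001, 0.247, -3.782, 28.588, -0.047]
[-0.0, -0.001, 0.296, -5.294, 34.157, -0.049]
[-0.0, -0.001, 0.345, -7.078, 39.645, -0.051]
[-0.0, -0.001, 0.395, -9.131, 45.038, -0.053]
[-0.0, -0.001, 0.444, -11.447, 50.323, -0.055]
[-0.0, -0.001, 0.493, -14.021, 55.488, -0.058]
[-0.0, -0.001, 0.543, -16.846, 60.519, -0.061]
[-0.0, -0.001, 0.592, -19.916, 65.405, -0.063]
[-0.0, -0.001, 0.641, -23.224, 70.134, -0.066]
[-0.0, -0.001, 0.691, -26.76, 74.694, -0.069]
```

View pics/s2.png

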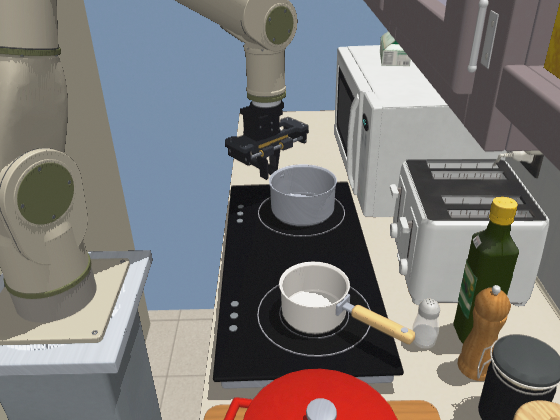

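The pan (303,195) is still on its ring, with the gripper (265,150) holding the handle halfway round. Continue.

>>> apply_moves:
  steps:
    - [0, 0, 0.025, -0.2, 2.9, 0, -1]
    - [0, 0, 0.049, -0.5, 5.8, 0, -1]
    - [0, 0, 0.099, -0.9, 11.5, 0, -1]
    - [0, 0, 0.148, -1.6, 17.3, 0, -1]
    - [0, 0, 0.197, -2.5, 23, 0, -1]
    - [0, 0, 0.247, -3.8, 28.6, 0, -1]
    - [0, 0, 0.296, -5.3, 34.2, 0, -1]
    - [0, 0, 0.345, -7.1, 39.6, 0, -1]
    - [0, 0, 0.395, -9.1, 45, 0, -1]
    - [0, 0, 0.444, -11.4, 50.3, 0, -1]
    - [0, 0, 0.493, -14, 55.5, 0, -1]
    - [0, 0, 0.543, -16.8, 60.5, 0, -1]
    - [0, 0, 0.592, -19.9, 65.4, 0, -1]
    - [0, 0, 0.641, -23.2, 70.1, 0, -1]
    - [0, 0, 0.67, -25.2, 72.8, 0, -1]
    - [0, 0, 0.67, -25.2, 72.8, 0, -1]
    - [0, 0, 0.67, -25.2, 72.8, 0, -1]

```text
time: 6.2
ee_pos: [0.4841, 0.3517, 0.0866]
eef_rot: [0.697, 0.717, 0.0, 0.0]
ft_force: [0.5, 1.8, 1.5]
width: 0.0199
grip_force: 15.0
```

```bash
cat > chk.py <<'E'
from h import *
import sys
s=r.read_state();print(s["time"],s["ee_pos"],s["ft_force"],s["torque"],s["width"],s["joint_positions"])
y=R.from_quat(s["eef_rot"]).apply([0,1,0]);print("head",np.degrees(np.arctan2(y[1],y[0])))
for n in("top","side"):
    c=r.camera(n);X=cloud(c).reshape(-1,3)
    cv2.imwrite(f"pics/{n}_{sys.argv[1]}.png",c["pixels"][...,::-1])
    for ce,h in(((.4875,.235),.123),((.487,-.101),.111)):
        q=X[(abs(X[:,2]-h)<.005)&(np.hypot(*(X[:,:2]-ce).T)<.085)]
        if len(q)<20: continue
        d=np.hypot(*(q[:,:2]-ce).T);A=np.c_[2*q[:,:2],np.ones(len(q))];w=np.linalg.lstsq(A,(q[:,:2]**2).sum(1),rcond=None)[0]
        print(n,len(q),w[:2],np.sqrt(w[2]+w[:2]@w[:2]))
    px=c["pixels"].reshape(-1,3).astype(int)
    q=X[(px.max(-1)<60)&(abs(X[:,2]-.11)<.015)&(X[:,1]>.36)&(X[:,1]<.5)&(X[:,0]<.58)]
    if len(q)>20:
        l=cv2.fitLine(q[:,:2].astype(np.float32),cv2.DIST_HUBER,0,.01,.01).ravel();print("handle",len(q),np.degrees(np.arctan2(l[1],l[0])),l)
E
python3 chk.py a
```

```text
6.2 [0.48407953 0.35165269 0.08660363] [0.48489996 1.77130748 1.49705345] [ 0.18670966  0.11857152 -0.16130268] 0.01986440707431169 [-1.01103599  0.39658041  0.37851693  1.70990971 -0.16352502  1.06550697
 -0.55100517]
head 1.653336437156908
top 709 [0.48729176 0.23420039] 0.07151669442080515
top 532 [ 0.48748262 -0.10118993] 0.05570232203185421
side 386 [0.48685451 0.23307793] 0.0717243188893844
side 576 [ 0.48695347 -0.10241834] 0.0559054495631396
handle 86 -89.64965 [ 0.00611464 -0.9999813   0.48255047  0.39487958]
```

View pics/top_a.png

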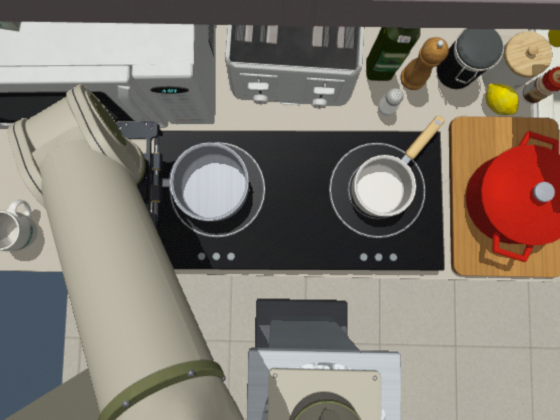

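The handle now points left, with the gripper at (155,185), and the pan is centred within 2 mm of its start. Release and rise.

>>> apply_moves:
  steps:
    - [0, 0, 0, 0, 0, 0, -0.4]
    - [0, 0, 0, 0, 0, 0, -0.2]
    - [0, 0, 0, 0, 0, 0, 0]
    - [0, 0, 0, 0, 0, 0, 0.1]
    - [0, 0, 0, 0, 0, 0, 0.1]
    - [0, 0, 0, 0, 0, 0, 0.1]
    - [0, 0, 0, 0, 0, 0, 0.1]
    - [0, 0, 0, 0, 0, -5, 0.1]
    - [0, 0, 0, 0, 0, -15, 0.1]
    - [0, 0, 0, 0, 0, -30, 0.1]
    - [0, 0, 0, 0, 0, -50, 0.1]
    - [0, 0, 0, 0, 0, -70, 0.1]
    - [0, 0, 0, 0, 0, -90, 0.1]
    - [0, 0, 0, 0, 0, -110, 0.1]
    - [0, 0, 0, 0, 0, -125, 0.1]
    - [0, 0, 0, 0, 0, -130, 0.1]
    - [0, 0, 0, 0, 0, -130, 0.1]

```text
time: 7.72
ee_pos: [0.4843, 0.3521, 0.2185]
eef_rot: [0.697, 0.717, 0.002, -0.0]
ft_force: [-0.2, 0.2, -0.5]
width: 0.0477
grip_force: 0.0
```

>>> apply_moves:
  steps:
    - [0, 0, 0, 0, -15, 0, 0.1]
    - [0, 0, 0, 0, -35, 0, 0.1]
    - [0, 0, 0, 0, -60, 0, 0.1]
    - [0, 0, 0, 0, -85, 0, 0.1]
    - [0, 0, 0, 0, -110, 0, 0.1]
    - [0, 0, 0, 0, -130, 0, 0.1]
    - [0, 0, 0, 0, -140, 0, 0.1]
    - [0, 0, 0, 0, -140, 0, 0.1]
    - [0, 0, 0, 0, -140, 0, 0.1]
    - [0, 0, 0, 0, -140, 0, 0.1]

```text
time: 8.55
ee_pos: [0.3448, 0.3474, 0.2163]
eef_rot: [0.698, 0.717, 0.0, 0.0]
ft_force: [0.3, 0.1, -0.1]
width: 0.048
grip_force: 0.0
```

```bash
python3 chk.py b
```

```text
8.55 [0.34480508 0.34744187 0.21634644] [ 0.26773911  0.06208449 -0.13168285] [-1.07900916e-01  1.69852485e-02  9.76189035e-05] 0.04800373094358987 [-1.19329122  0.0254925   0.31780923  1.83337964 -0.00790349  1.28401293
 -0.84642056]
head 1.5425262872534766
top 707 [0.48725435 0.23411875] 0.07151484626549294
top 528 [ 0.48735108 -0.10113802] 0.0557383748982468
handle 370 -89.74051 [ 0.00452882 -0.99998975  0.47888485  0.41131735]
side 399 [0.48689437 0.23311861] 0.07166732527117721
side 587 [ 0.48711281 -0.10233879] 0.05583844380372374
handle 125 -87.94265 [ 0.03589975 -0.9993554   0.47997773  0.405484  ]
```

View pics/side_b.png

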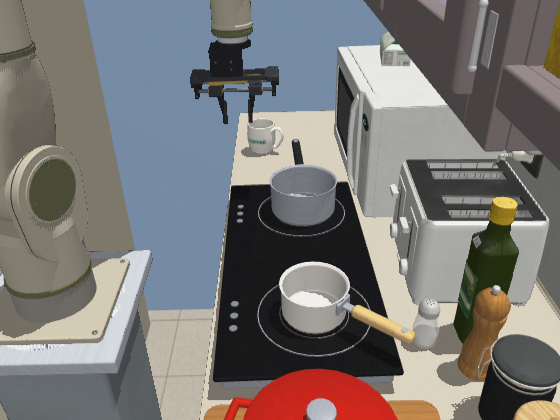

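The handle (297,152) now points left along the hob, the pan is on its ring, and the gripper is clear.

```bash
python3 -c "
from bench import r
print(r.close_job())"
```

```text
the job is handed in; nothing more can be done
None
```

The job is handed in: the saucepan handle points left, within about 3° of parallel to the hob's front edge; the saucepan and milk pan are within about 2 mm of where they stood, and the gripper is clear.

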